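# Free the ball dish from the vice and turn its lip to the cup

## Task

Wind the crank anticlockwise for its two turns until the vice jaws are fully open, then take the dished plate by the bar over it, lift it straight up about 10 cm above its seat and give it a quarter turn so that its pouring lip points at the open cup (not at the closed tin). Keep the plate level and the loose ball in its middle all the way, and leave the cup, the tin and the other things on the bench where they are. Finish while still holding the plate up there, level and still.

Things in the scene. Friction and masses are not known exactly. Their poses are not given: they have to be found in the camera images.
- vice: Low grey vice fixed to the bench: slab 110 (x) by 380 (y) by 30 mm high, y -155 to +225. Origin on the bench surface, z up, screw along y. The plate's seat is at y = +100, a gearbox (70 mm square, top at 52) with the crank at y = -100. Two steel jaws (tops at 56) beside the seat, their toes over the plate's foot flange; winding the crank two turns draws each 20 mm away along y.
- nest (a point): Centre of the seat on top of the vice slab, 30 mm above the bench, where the plate's foot stands at the start (x, y, z axes as the vice). Low side rails 5 mm high flank the foot at x = +-43 mm.
- crank_axis (a point): Point on the crank's vertical axis, 90 mm above the bench, the height at which to hold the crank's grip.
- crank_knob (a point): Middle of the crank's upright black grip, 90 mm above the bench: round, 22 mm in diameter, from 67 to 112 mm above the bench. It stands 45 mm out from the crank axis on a flat steel arm (top 68 mm above the bench) and spins freely on its pin, so it can be held without turning the hand. Turning takes about 3 N at the grip.
- crank (a joint): Crank angle in rad: 0 with the jaws closed, growing (opening) anticlockwise seen from above; at 0 the arm points along the vice's +x. Starts between 0 and 2; end stop at 12.75. From 12 on (two turns = 12.57) the jaws are fully open, toes clear of the flange. It stays where it is left.
- dish: Loose dished plate, about 0.35 kg: square foot flange 80 x 80 x 6 mm, stem 44 mm in diameter, shallow dark steel cone dish 124 mm in diameter with rim 44 mm above the underside, pouring lip on its +y side, bail handle with a bar along x over the middle. Origin at the centre of the flange's underside, z up. At the start its axes lie along the vice's, lip towards the vice's +y (away from the crank).
- dish_bar (a point): Middle of the wooden grip bar over the dish, 105 mm above the plate's underside: a bar 64 mm long along the plate's x, 12 mm wide (plate's y), 16 mm tall; to be pinched across its 12 mm from above. The bail's two arms stand at x = +-62 mm. It hangs straight above the centre of mass.
- dish_seat (a point): Middle of the dish's flat inner floor, 33 mm above the plate's underside, where the ball lies.
- dish_lip (a point): Tip of the pouring lip, a tongue 24 mm wide, 80 mm from the plate's middle along the plate's +y, 46 mm above its underside.
- ball_center (a point): Centre of the loose steel bearing ball, 22 mm in diameter, 44 g, lying in the middle of the dish.
- cup: The open steel cup, 70 mm across the mouth and 60 mm tall, loose on the bench, origin at the centre of its underside. It stands beside the vice, 145 to 165 mm from the seat, on the vice's +x or -x side.
- tin: A closed tin, 70 mm in diameter and 60 mm tall, loose, on the other side of the seat from the cup; to be left alone. Origin at the centre of its underside.
- spanner: Bystander: steel spanner 170 mm long lying on the bench (origin at its underside).
- bush: Bystander: brass bush, ring 44 mm outside, 26 mm inside, 30 mm tall (origin at the centre of its underside).
- bolt: Bystander: bolt standing on its head, 26 mm wide, 45 mm tall (origin at the centre of its underside).
- oil: Bystander: oil bottle 56 mm in diameter, 130 mm tall (origin at the centre of its underside).
- vblock: Bystander: dark steel V-block 70 x 50 x 42 mm (origin at the centre of its underside).
- driver: Bystander: screwdriver 180 mm long lying on the bench (origin at its underside).
Mind the look-alikes: they are no part of the job. Leave any blue or green look-alike of the dish alone. Leave any purple or red look-alike of the cup alone.

How it is judged:
On the way, in this order (a step that is already met when the one before it is completed fails the run):
1. the crank is wound through its two turns, jaws fully open, the plate still on its seat (value of joint crank above 12 rad and height (world z) of dish below 0.04 m), for 0.1 s.
2. the plate is lifted clear of the vice, level, with the ball in its middle (height (world z) of dish above 0.06 m and angle between dish's own z axis and vertical below 0.2 rad and horizontal distance between ball_center and dish_seat below 0.02 m and contact force between dish and vice below 0.1 N), for 0.2 s.
At the end, for the whole second after the job is handed in: Crank beyond 12 rad; plate held by the fingers alone, 60 to 160 mm above its seat and within 40 mm of straight over it, still, level within 0.12 rad, a quarter turn (within 0.28 rad) from its start, lip tip within 130 mm of the cup in plan; ball within 20 mm of the dish's middle (value of joint crank above 12 rad and height (world z) of dish between 0.09 and 0.19 m and horizontal distance between dish_seat and nest below 0.04 m and angle between dish's own z axis and vertical below 0.12 rad and angle between the y axis of dish and the x axis of vice, either way round below 0.28 rad and horizontal distance between dish_lip and cup below 0.13 m and horizontal distance between ball_center and dish_seat below 0.02 m and distance between ball_center and dish_seat below 0.03 m and contact force between the fingers and dish above 1 N and contact force between dish and vice below 0.1 N and linear speed of dish below 0.03 m/s and angular speed of dish below 0.2 rad/s); the arm keeps its last pose, push and grip.
It fails at once if the ball runs out of the middle of the dish or out of the plate (45 mm from the middle) (distance between ball_center and dish_seat above 0.045 m).
It fails at once if the plate is tipped more than 0.35 rad (angle between dish's own z axis and vertical above 0.35 rad).
It fails at once if the cup, tin or another bystander is pushed more than 25 mm (distance of any of cup, tin, spanner, bush, bolt, oil, vblock, driver from where it was at the start of the episode above 0.025 m).
It also fails if it takes over 72 s, if anything falls off the work surface, if the arm or the gripper's body presses on something with over 40 N, if the wrist force passes 120 N, or if a joint passes its speed limit or range.

## Robot

A 6-joint arm with a two-finger parallel gripper is mounted at the origin on the work surface. World frame = base frame: x ahead of the robot, y to its left, z up, the work surface at z = 0. Lengths are in m, angles in rad, forces in N, time in s.
With the tool pointing down it reaches from about 0.3 to 0.875 m from the base axis. Payload 4.2 kg.
Tool frame: the origin (TCP) lies at the very end of the fingers, on their centre line; the grasp point (between the pads) lies behind it (ctrl.tcp_to_grasp is the z of the grasp point in the tool frame, in m); z points along the fingers, y is the line along which they close (so a half turn about z gives the same grasp; the last joint's range is limited). The gripper opens to 85 mm and grips with 20 to 120 N. Pads are 22 mm wide; open, the fingers measure 114 mm over their backs; the gripper's body (76 mm by 85 mm) begins 54 mm behind the grasp point. The pads swing forward as they close: fully open they stand 13 mm farther back than shut.
Start: joints at [1.272, 0.32, 1.565, -0, 1.257, -0.02], TCP at [0.158, 0.553, 0.231] pointing down, gripper open.
Joint ranges: [-3.11, 3.11], [-0.84, 2.01], [0.21, 2.61], [-1.34, 4.49], [0.05, 2.63], [-2.56, 2.56]. Speed limits (rad/s): [2.57, 2.57, 3.14, 3.14, 3.14, 3.14].

## Interface

Orientations are given as a unit quaternion [x, y, z, w].
In Python, from rig import read_state, snapshot, calibration, ctrl gives the robot as it stands.
- The arm moves only by the tool play_rows, never from a script. Its arguments are lists of equal length, an entry for each row: "xyz": the shift along the tool's x, y, z in m, a list of three; "angular": the turn, a rotation vector about the tool's x, y, z in rad, a list of three; "hand": the finger opening in m, from 0 to 0.0854. In form: {"xyz": [[x, y, z], ...], "angular": [[ax, ay, az], ...], "hand": [hand, ...]}. A call has 1 to 20 rows; each row shifts and turns the commanded pose from where the row before left it, along the tool's axes as they then stand; what a row does not reach is not made up. A row lasts 1/8 s, in which the tool goes at most 62.5 mm and 10.7 degrees, less where a joint would pass 70% of its speed; a pose out of reach is approached as far as the arm can. A call with a gripper value outside its range is refused whole. The fingers move at their own pace and stop on an object; the grip force is fixed at half the most. Time passes only in rows, so rows that do not move let the fingers close. It gives the time, the measured TCP pose, the force, the opening and the grip force at its end, in the units of the state.
- read_state(): the state, without advancing time (a new reading comes with each control period).
- snapshot(name): name is "scene" or "top" or "wrist"; returns the picture (480x640x3 uint8, red, green, blue); there is no depth.
- calibration(name): a dict with "fx", "fy", "cx", "cy" (pixels), "pose" (4x4, takes a point from camera to world coordinates); the wrist camera has in their place "T_tool_cam" (4x4, takes a point from camera to tool coordinates, whose origin is the TCP and whose axes are the flange's). Camera axes: x right, y down, z forward; pixel columns grow to the right and rows downward; lengths in m; the calibration is good to about 2 mm. A picture is of the moment at which its call begins: read the wrist's pose just before it. calibration takes no time and is no camera call.
- ctrl.sign_off(): hands the job in; it is judged then, once.
The state is a dict: "time_s": time; "joint_positions": joint angles; "dq": joint speeds; "joint_torque": joint torques, N m; "position": TCP position; "orientation": TCP orientation; "wrist_force": force on the tool from outside, world axes, zero at the start; "torque": the same for the moment, N m; "grip_width": finger opening in m; "grip_force": force on a finger pad.
Only numpy, scipy, OpenCV 4.12 (cv2) and the standard library are available. Lean on these libraries where they do the work, as an engineer would, in place of code of your own. Each camera call takes 0.05 s, during which the arm holds its last target. There are 200 camera calls.

## Working session

There is one attempt and no reset: what is moved stays moved. The work goes in short steps, Python scripts to look and compute and a tool call to move; the robot and the scene stay as the last step left them, time stands still between calls to the robot, and variables do not carry over. Pictures are saved under pics/ and viewed, at most 10 in all, crops included, and the job is handed in when it is done.

Besides the shell and the picture viewer there is one more tool, called as a command line: name --argument value ..., lists and objects as JSON in quotes. play_rows: Moves the arm, as the interface text tells. Its arguments: {"type":"object","properties":{"xyz":{"type":"array","items":{"type":"array","items":{"type":"number"}}},"angular":{"type":"array","items":{"type":"array","items":{"type":"number"}}},"hand":{"type":"array","items":{"type":"number"}}},"required":["xyz","angular","hand"]}

```bash
mkdir -p pics
python3 - <<'E'
from rig import *
import cv2
s=read_state();print(s['position'],s['orientation'],s['time_s'],s['grip_width'],ctrl.tcp_to_grasp)
for n in("top","scene"):
    cv2.imwrite(f"pics/{n}0.png",snapshot(n)[:,:,::-1])
    c=calibration(n);print(n,c['fx'],c['fy'],c['cx'],c['cy'],c['pose'])
print(calibration('wrist'))
E
```

```text
[0.15810219 0.5523209  0.23048026] [ 1.38934848e-01  9.90301107e-01 -9.01771100e-04 -1.12476847e-04] 0.0 0.08521900101848175 -0.0187
top 467.08733670864 467.08733670864 313.176880119778 245.0931991680339 [[-0.01670079 -0.99749261  0.06877185  0.52332483]
 [-0.99957124  0.01831087  0.02284846  0.02375369]
 [-0.02405045 -0.06836078 -0.99737073  1.14131426]
 [ 0.          0.          0.          1.        ]]
scene 508.60466177195644 508.60466177195644 316.28421243789234 240.9836198705532 [[-0.69887543  0.51689791 -0.49435784  1.13043758]
 [ 0.71523736  0.50222403 -0.48601084  0.55521177]
 [-0.0029396  -0.69324423 -0.72069674  0.91112461]
 [ 0.          0.          0.          1.        ]]
{'fx': 419.0981684641991, 'fy': 419.0981684641991, 'cx': 319.03924851825883, 'cy': 240.2486766244826, 'T_tool_cam': array([[ 1.03195310e-03, -9.64445260e-01, -2.64280676e-01,
         6.68263397e-02],
       [ 9.99999461e-01,  9.63943018e-04,  3.87021362e-04,
         4.43332325e-04],
       [-1.18509406e-04, -2.64280932e-01,  9.64445734e-01,
        -1.42361574e-01],
       [ 0.00000000e+00,  0.00000000e+00,  0.00000000e+00,
         1.00000000e+00]])}
```

View pics/top0.png

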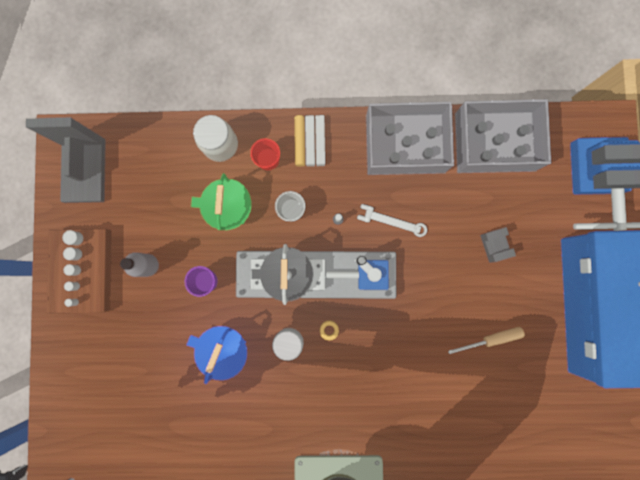

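View pics/scene0.png

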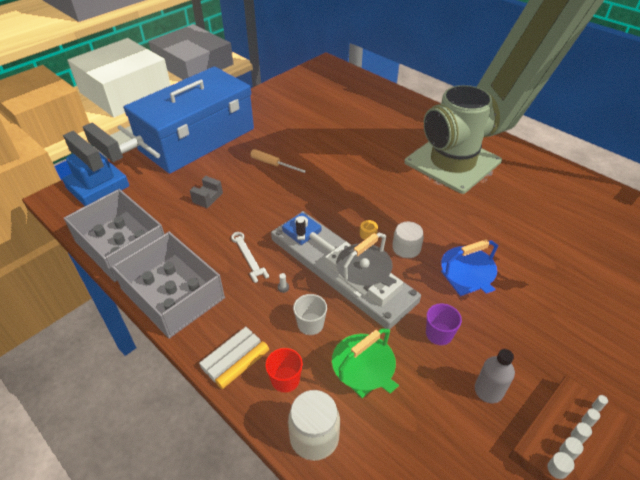

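Run:
```python
import cv2
t=cv2.imread("pics/top0.png")[235:315,230:405]
s=cv2.imread("pics/scene0.png")[205:325,265:425]
t=cv2.resize(t,None,fx=4.5,fy=4.5,interpolation=cv2.INTER_CUBIC)
cv2.imwrite("pics/t1.png",t)
cv2.imwrite("pics/s1.png",cv2.resize(s,None,fx=4.5,fy=4.5,interpolation=cv2.INTER_CUBIC))
```

```text
(no output)
```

View pics/t1.png

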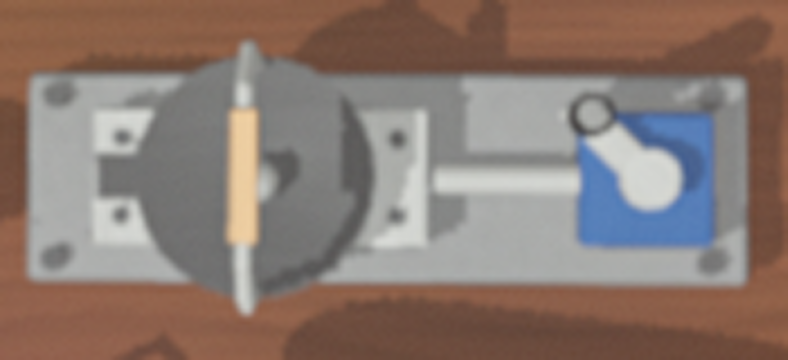

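View pics/s1.png

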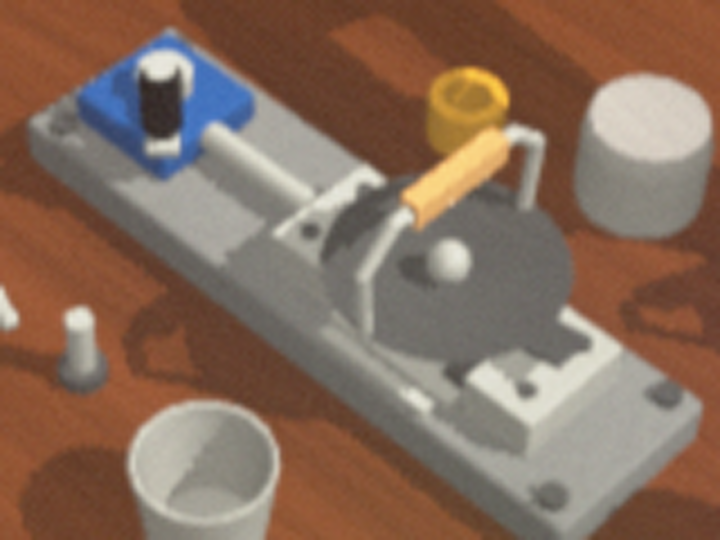

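```bash
cat > h.py <<'E'
import numpy as np
from rig import *
def ray(u,v,z,K,P):
    d=P[:3,:3]@np.array([(u-K['cx'])/K['fx'],(v-K['cy'])/K['fy'],1]);o=P[:3,3]
    return (o+d*(z-o[2])/d[2]).round(4)
def px(n,u,v,z):
    c=calibration(n);return ray(u,v,z,c,np.array(c['pose']))
E
python3 - <<'E'
from h import *
t=lambda a,b,z:px('top',230+(a+.5)/4.5-.5,235+(b+.5)/4.5-.5,z)
s=lambda a,b,z:px('scene',265+(a+.5)/4.5-.5,205+(b+.5)/4.5-.5,z)
C=np.array([t(*p,.03) for p in((27,75),(747,75),(747,285),(27,283))]);print(C,C.mean(0), np.linalg.norm(C[0]-C[1]))
print('hub',t(650,180,.07),'knob',t(593,114,.112),s(162,65,.112),'bar',t(243,108,.143),t(243,243,.143))
print('bar scene',s(507,135,.143),s(410,202,.143))
print('cup',px('top',290,206,.06),'tin',px('top',288,344,.06),'bolt',px('top',338,217,.045),'bush',px('top',329,330,.03),'oil',px('top',128,264,.13))
E
```

```text
[[ 0.5885  0.2351  0.03  ]
 [ 0.5817 -0.1462  0.03  ]
 [ 0.4715 -0.143   0.03  ]
 [ 0.4785  0.2357  0.03  ]] [0.53005 0.0454  0.03   ] 0.3813606298505392
hub [ 0.5271 -0.0896  0.07  ] knob [ 0.5596 -0.0582  0.112 ] [ 0.5576 -0.0576  0.112 ] bar [0.5643 0.1104 0.143 ] [0.5003 0.1112 0.143 ]
bar scene [0.5    0.1169 0.143 ] [0.5643 0.1126 0.143 ]
cup [0.6905 0.1012 0.06  ] tin [0.3719 0.11   0.06  ] bolt [ 0.6643 -0.0108  0.045 ] bush [0.3989 0.0153 0.03  ] oil [0.5591 0.4524 0.13  ]
```

play_rows --xyz '[[-0.02,-0.01,0],[-0.04,-0.025,0],[-0.04,-0.025,0],[-0.04,-0.025,0],[-0.04,-0.025,0],[-0.04,-0.025,0],[-0.04,-0.025,0],[-0.04,-0.025,0],[-0.015,-0.04,0],[-0.011,-0.04,0],[-0.011,-0.04,0],[-0.011,-0.04,0],[-0.011,-0.04,0],[-0.011,-0.04,0],[-0.011,-0.04,0],[-0.011,-0.04,0],[-0.011,-0.04,0],[-0.011,-0.03,0],[0,0,0],[0,0,0]]' --angular '[[0,0,-0.13],[0,0,-0.131],[0,0,0],[0,0,0],[0,0,0],[0,0,0],[0,0,0],[0,0,0],[0,0,0],[0,0,0],[0,0,0],[0,0,0],[0,0,0],[0,0,0],[0,0,0],[0,0,0],[0,0,0],[0,0,0],[0,0,0],[0,0,0]]' --hand '[0.085,0.085,0.085,0.085,0.085,0.085,0.085,0.085,0.085,0.085,0.085,0.085,0.085,0.085,0.085,0.085,0.085,0.085,0.085,0.085]'

```text
time_s: 2.6
position: [0.5545, -0.0387, 0.2309]
orientation: [0.009, 1.0, 0.0, -0.001]
wrist_force: [0.0, 0.4, -0.3]
grip_width: 0.0851
grip_force: 0.0
```

```bash
cat >> h.py <<'E'
from scipy.spatial.transform import Rotation as R
def to(p):
    s=read_state();r=R.from_quat(s['orientation'])
    print(s['time_s'],s['position'].round(4),'shift',r.inv().apply(np.array(p)-s['position']).round(4),'ypsi',np.arctan2(*r.as_matrix()[1::-1,1]).round(4),s['grip_width'],s['grip_force'],s['wrist_force'])
def wpose():
    s=read_state();T=np.eye(4);T[:3,:3]=R.from_quat(s['orientation']).as_matrix();T[:3,3]=s['position'];c=calibration('wrist');return c,T@c['T_tool_cam']
E
python3 - <<'E'
from h import *
import cv2
to([.5586,-.058,.076]); cv2.imwrite('pics/w1.png',snapshot('wrist')[:,:,::-1])
c,P=wpose()
for p in ([.5586,-.058,.112],[.5275,-.0896,.068]):
    q=np.linalg.inv(P)@np.r_[p,1];print(c['fx']*q[0]/q[2]+c['cx'],c['fy']*q[1]/q[2]+c['cy'])
E
```

```text
2.6 [ 0.5545 -0.0387  0.2309] shift [-0.0047 -0.0193  0.1549] ypsi 1.5529 0.08505259308449993 0.0 [ 0.02630665  0.40872659 -0.30608953]
287.86749569837303 239.6624405284418
247.26254197230753 183.31575613783193
```

View pics/w1.png

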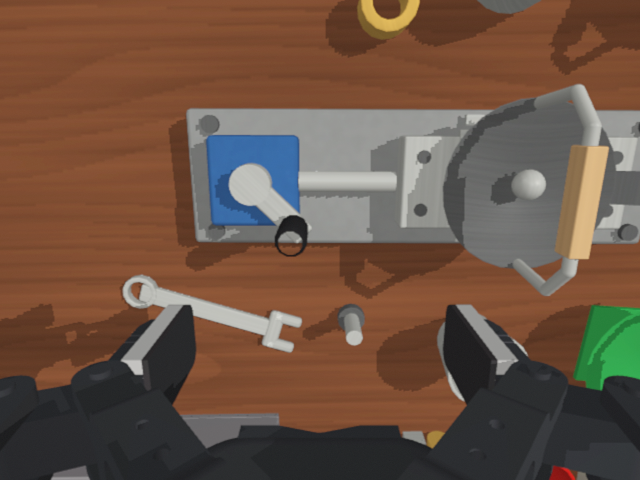

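play_rows --xyz '[[-0.003,-0.01,0],[-0.002,-0.008,0.02],[0,0,0.03],[0,0,0.03],[0,0,0.03],[0,0,0.03],[0,0,0.015],[0,0,0],[0,0,0],[0,0,0],[0,0,0],[0,0,0],[0,0,0]]' --angular '[[0,0,0],[0,0,0],[0,0,0],[0,0,0],[0,0,0],[0,0,0],[0,0,0],[0,0,0],[0,0,0],[0,0,0],[0,0,0],[0,0,0],[0,0,0]]' --hand '[0.085,0.085,0.085,0.085,0.085,0.085,0.085,0.085,0.01,0.01,0.01,0.01,0.01]'

```text
time_s: 4.28
position: [0.5598, -0.0574, 0.077]
orientation: [0.009, 1.0, -0.0, 0.0]
wrist_force: [-1.4, -1.2, 5.6]
grip_width: 0.0204
grip_force: 58.5
```

Run:
```python
from h import *
to([.5275,-.089,.076])
th=.785
for d,a,b in((.3,0,20),(.3,20,39)):
    A=th+d*np.arange(a,b+1); p=.045*np.c_[np.cos(A),np.sin(A)];dp=np.diff(p,axis=0)
    x=np.array([-1,.018]);y=np.array([.018,1])
    print([[round(float(v@x),4),round(float(v@y),4),0] for v in dp])
```

```text
4.275 [ 0.5598 -0.0574  0.077 ] shift [ 0.0317 -0.0321  0.001 ] ypsi 1.5531 0.020406884492324764 58.50548210553825 [-1.40436633 -1.19119165  5.57726037]
[[0.011, 0.0078, 0], [0.0128, 0.0042, 0], [0.0134, 0.0002, 0], [0.0129, -0.0037, 0], [0.0112, -0.0074, 0], [0.0085, -0.0104, 0], [0.0051, -0.0124, 0], [0.0012, -0.0134, 0], [-0.0028, -0.0132, 0], [-0.0066, -0.0117, 0], [-0.0098, -0.0093, 0], [-0.0121, -0.006, 0], [-0.0133, -0.0021, 0], [-0.0133, 0.0019, 0], [-0.0122, 0.0057, 0], [-0.0099, 0.0091, 0], [-0.0068, 0.0116, 0], [-0.0031, 0.0131, 0], [0.0009, 0.0134, 0], [0.0049, 0.0125, 0]]
[[0.0084, 0.0105, 0], [0.0111, 0.0076, 0], [0.0128, 0.004, 0], [0.0135, 0.0, 0], [0.0129, -0.004, 0], [0.0111, -0.0076, 0], [0.0084, -0.0105, 0], [0.0049, -0.0125, 0], [0.001, -0.0134, 0], [-0.003, -0.0131, 0], [-0.0068, -0.0116, 0], [-0.0099, -0.0091, 0], [-0.0122, -0.0058, 0], [-0.0133, -0.0019, 0], [-0.0133, 0.0021, 0], [-0.0121, 0.0059, 0], [-0.0098, 0.0092, 0], [-0.0066, 0.0117, 0], [-0.0028, 0.0131, 0]]
```

play_rows --xyz '[[0.011,0.0078,0],[0.0128,0.0042,0],[0.0134,0.0002,0],[0.0129,-0.0037,0],[0.0112,-0.0074,0],[0.0085,-0.0104,0],[0.0051,-0.0124,0],[0.0012,-0.0134,0]]' --angular '[[0,0,0],[0,0,0],[0,0,0],[0,0,0],[0,0,0],[0,0,0],[0,0,0],[0,0,0]]' --hand '[0.01,0.01,0.01,0.01,0.01,0.01,0.01,0.01]'

```text
time_s: 5.28
position: [0.4825, -0.0902, 0.077]
orientation: [0.009, 1.0, 0.001, 0.001]
wrist_force: [3.5, 2.4, 5.4]
grip_width: 0.02
grip_force: 59.2
```

Turning smoothly with low force; continue.

play_rows --xyz '[[-0.0028,-0.0132,0],[-0.0066,-0.0117,0],[-0.0098,-0.0093,0],[-0.0121,-0.006,0],[-0.0133,-0.0021,0],[-0.0133,0.0019,0],[-0.0122,0.0057,0],[-0.0099,0.0091,0],[-0.0068,0.0116,0],[-0.0031,0.0131,0],[0.0009,0.0134,0],[0.0049,0.0125,0],[0.0084,0.0105,0],[0.0111,0.0076,0],[0.0128,0.004,0]]' --angular '[[0,0,0],[0,0,0],[0,0,0],[0,0,0],[0,0,0],[0,0,0],[0,0,0],[0,0,0],[0,0,0],[0,0,0],[0,0,0],[0,0,0],[0,0,0],[0,0,0],[0,0,0]]' --hand '[0.01,0.01,0.01,0.01,0.01,0.01,0.01,0.01,0.01,0.01,0.01,0.01,0.01,0.01,0.01]'

```text
time_s: 7.15
position: [0.5357, -0.0447, 0.077]
orientation: [0.009, 1.0, -0.0, 0.001]
wrist_force: [2.4, -4.3, 6.7]
grip_width: 0.0205
grip_force: 59.1
```

Run:
```python
from h import *
th=.785+.3*23
to([.5275+.045*np.cos(th),-.089+.045*np.sin(th),.077])
```

```text
7.15 [ 0.5357 -0.0447  0.077 ] shift [0.0006 0.     0.    ] ypsi 1.5535 0.020461181268170748 59.14556244621053 [ 2.43264644 -4.27494611  6.73522281]
```

play_rows --xyz '[[0.0135,0.0,0],[0.0129,-0.004,0],[0.0111,-0.0076,0],[0.0084,-0.0105,0],[0.0049,-0.0125,0],[0.001,-0.0134,0],[-0.003,-0.0131,0],[-0.0068,-0.0116,0],[-0.0099,-0.0091,0],[-0.0122,-0.0058,0],[-0.0133,-0.0019,0],[-0.0133,0.0021,0],[-0.0121,0.0059,0],[-0.0098,0.0092,0],[-0.0066,0.0117,0],[-0.0028,0.0131,0],[0,0,0],[0,0,0]]' --angular '[[0,0,0],[0,0,0],[0,0,0],[0,0,0],[0,0,0],[0,0,0],[0,0,0],[0,0,0],[0,0,0],[0,0,0],[0,0,0],[0,0,0],[0,0,0],[0,0,0],[0,0,0],[0,0,0],[0,0,0],[0,0,0]]' --hand '[0.01,0.01,0.01,0.01,0.01,0.01,0.01,0.01,0.01,0.01,0.01,0.01,0.01,0.01,0.01,0.01,0.01,0.01]'

```text
time_s: 9.4
position: [0.5726, -0.0917, 0.077]
orientation: [0.009, 1.0, 0.001, 0.001]
wrist_force: [1.6, 1.9, 7.7]
grip_width: 0.0204
grip_force: 59.3
```

Run:
```python
from h import *
th=.785+.3*39
to([.5275+.045*np.cos(th),-.089+.045*np.sin(th),.077])
p=read_state()['position'];print(np.arctan2(p[1]+.089,p[0]-.5275)+4*np.pi)
```

```text
9.4 [ 0.5726 -0.0917  0.077 ] shift [ 0.0002 -0.001   0.    ] ypsi 1.5527 0.020416518301216182 59.29127482697368 [1.60514841 1.92488867 7.67815679]
12.506536310509407
```

play_rows --xyz '[[0,0,0],[0,0,0],[0,0,0],[0,0,-0.02],[0,0,-0.035],[0,0,-0.035],[0,0,-0.035],[0,0,-0.035],[0.007,0.034,0],[0.007,0.034,0],[0.008,0.034,0],[0.008,0.034,0],[0.007,0.034,0],[0.007,0.032,0],[0,0,0],[0,0,0]]' --angular '[[0,0,0],[0,0,0],[0,0,0],[0,0,0],[0,0,0],[0,0,0],[0,0,0],[0,0,0],[0,0,0],[0,0,0],[0,0,0],[0,0,0],[0,0,0],[0,0,0],[0,0,0],[0,0,0]]' --hand '[0.06,0.06,0.06,0.06,0.06,0.06,0.06,0.06,0.05,0.05,0.05,0.05,0.05,0.05,0.05,0.05]'

```text
time_s: 11.4
position: [0.5321, 0.1093, 0.2361]
orientation: [0.009, 1.0, -0.0, -0.0]
wrist_force: [1.2, 0.1, 0.1]
grip_width: 0.05
grip_force: 0.0
```

Run:
```python
from h import *
import cv2
to([.532,.111,.117]); cv2.imwrite('pics/w2.png',snapshot('wrist')[:,:,::-1])
c,P=wpose()
for p in ([.564,.111,.143],[.5,.112,.143]):
    q=np.linalg.inv(P)@np.r_[p,1];print(c['fx']*q[0]/q[2]+c['cx'],c['fy']*q[1]/q[2]+c['cy'])
```

```text
11.4 [0.5321 0.1093 0.2361] shift [1.00e-04 1.80e-03 1.19e-01] ypsi 1.5531 0.0499658881996007 0.0 [1.15495259 0.06925746 0.07342759]
322.5318322102679 294.3814861554838
322.5854205949534 188.71784619402834
```

View pics/w2.png

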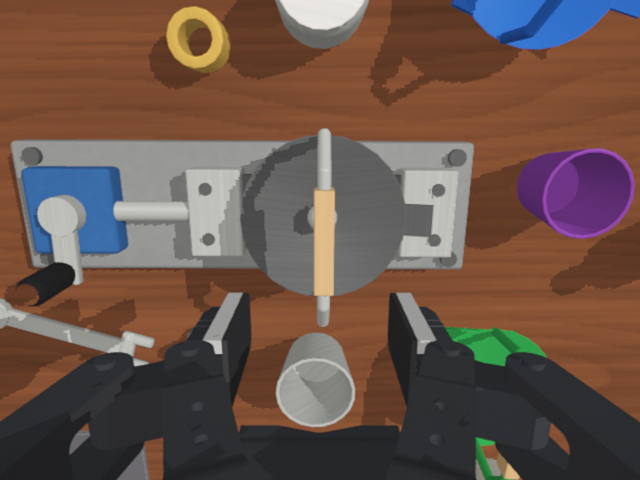

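play_rows --xyz '[[0,0.002,0.01],[0,0,0.02],[0,0,0.025],[0,0,0.025],[0,0,0.02],[0,0,0.013],[0,0,0.006],[0,0,0],[0,0,0],[0,0,0],[0,0,0],[0,0,0],[0,0,0]]' --angular '[[0,0,0],[0,0,0],[0,0,0],[0,0,0],[0,0,0],[0,0,0],[0,0,0],[0,0,0],[0,0,0],[0,0,0],[0,0,0],[0,0,0],[0,0,0]]' --hand '[0.05,0.05,0.05,0.05,0.05,0.05,0.05,0.035,0.025,0.015,0.005,0.002,0.002]'

```text
time_s: 13.08
position: [0.5329, 0.1118, 0.118]
orientation: [0.009, 1.0, 0.0, 0.001]
wrist_force: [0.9, -0.7, 6.4]
grip_width: 0.0108
grip_force: 60.1
```

Gripped. Lift gently.

play_rows --xyz '[[0,0,-0.002],[0,0,-0.003],[0,0,-0.004],[0,0,-0.005],[0,0,-0.007],[0,0,-0.008],[0,0,-0.009],[0,0,-0.01],[0,0,-0.01],[0,0,-0.01],[0,0,-0.009],[0,0,-0.008],[0,0,-0.006],[0,0,-0.004],[0,0,-0.003],[0,0,-0.002],[0,0,0],[0,0,0],[0,0,0]]' --angular '[[0,0,0],[0,0,0],[0,0,0],[0,0,0],[0,0,0],[0,0,0],[0,0,0],[0,0,0],[0,0,0],[0,0,0],[0,0,0],[0,0,0],[0,0,0],[0,0,0],[0,0,0],[0,0,0],[0,0,0],[0,0,0],[0,0,0]]' --hand '[0.002,0.002,0.002,0.002,0.002,0.002,0.002,0.002,0.002,0.002,0.002,0.002,0.002,0.002,0.002,0.002,0.002,0.002,0.002]'

```text
time_s: 15.45
position: [0.5322, 0.1117, 0.2171]
orientation: [0.009, 1.0, 0.0, -0.0]
wrist_force: [-0.2, -0.3, -4.1]
grip_width: 0.011
grip_force: 59.0
```

Run:
```python
from h import *
import cv2
to([.532,.111,.217]); a=cv2.resize(snapshot('wrist')[:,:,::-1],(400,300));b=cv2.resize(snapshot('scene')[180:340,220:440,::-1],(400,300))
cv2.imwrite('pics/w3.png',np.hstack([a,b]))
```

```text
15.45 [0.5322 0.1117 0.2171] shift [ 0.0002 -0.0007  0.0001] ypsi 1.553 0.011024778581741728 58.97744357585907 [-0.15889428 -0.25463454 -4.0528201 ]
```

View pics/w3.png

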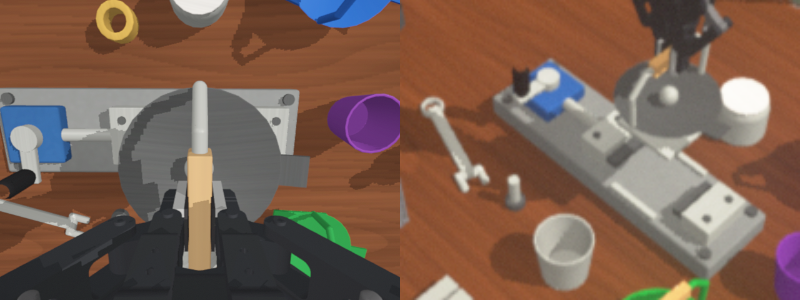

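play_rows --xyz '[[0,0,0],[0,0,0],[0,0,0],[0,0,0],[0,0,0],[0,0,0],[0,0,0],[0,0,0],[0,0,0],[0,0,0],[0,0,0],[0,0,0],[0,0,0],[0,0,0],[0,0,0],[0,0,0],[0,0,0],[0,0,0],[0,0,0],[0,0,0]]' --angular '[[0,0,0.02],[0,0,0.04],[0,0,0.06],[0,0,0.08],[0,0,0.0975],[0,0,0.0975],[0,0,0.0975],[0,0,0.0975],[0,0,0.0975],[0,0,0.0975],[0,0,0.0975],[0,0,0.0975],[0,0,0.0975],[0,0,0.0975],[0,0,0.0975],[0,0,0.0975],[0,0,0.08],[0,0,0.06],[0,0,0.04],[0,0,0.02]]' --hand '[0.002,0.002,0.002,0.002,0.002,0.002,0.002,0.002,0.002,0.002,0.002,0.002,0.002,0.002,0.002,0.002,0.002,0.002,0.002,0.002]'

```text
time_s: 18.05
position: [0.5323, 0.1117, 0.2173]
orientation: [0.713, 0.701, 0.0, -0.0]
wrist_force: [0.2, -0.3, -3.0]
grip_width: 0.0108
grip_force: 58.9
```

play_rows --xyz '[[0,0,0],[0,0,0],[0,0,0],[0,0,0],[0,0,0],[0,0,0],[0,0,0],[0,0,0],[0,0,0],[0,0,0],[0,0,0],[0,0,0]]' --angular '[[0,0,0],[0,0,0],[0,0,0],[0,0,0],[0,0,0],[0,0,0],[0,0,0],[0,0,0],[0,0,0],[0,0,0],[0,0,0],[0,0,0]]' --hand '[0.002,0.002,0.002,0.002,0.002,0.002,0.002,0.002,0.002,0.002,0.002,0.002]'

```text
time_s: 19.55
position: [0.5323, 0.1118, 0.2173]
orientation: [0.713, 0.701, 0.0, -0.0]
wrist_force: [0.4, -0.4, -3.4]
grip_width: 0.0107
grip_force: 58.9
```

Run:
```python
from h import *
import cv2
to([.532,.111,.217]); a=cv2.resize(snapshot('top')[150:390,180:500,::-1],(400,300));b=cv2.resize(snapshot('scene')[180:340,220:440,::-1],(400,300))
cv2.imwrite('pics/w4.png',np.hstack([a,b]))
```

```text
19.55 [0.5323 0.1118 0.2173] shift [-0.0008 -0.0003  0.0003] ypsi -0.017 0.01066012629958514 58.89897108078003 [ 0.39191976 -0.35607591 -3.40196658]
```

View pics/w4.png

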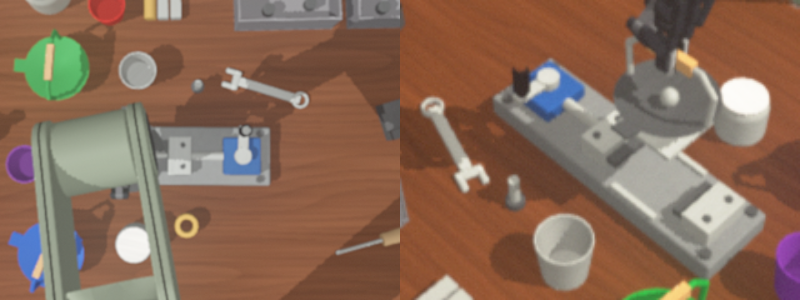

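```bash
python3 -c "
from rig import *
print(ctrl.sign_off())"
```

```text
the job is handed in; nothing more can be done
None
```

The job is handed in, with no verdict shown. By my readings the crank stands at about 12.5 rad with the jaws open. The plate is held level about 10 cm above its seat, its lip turned a quarter turn towards the open cup, and the ball was in its middle at the last look.

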